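# Post a slide mailer into the returns box

## Task

Return the white two-slide mailer into the grey returns box: from the steel sill in front of the slot, push it through the sprung flap until it has dropped right inside and the flap has snapped shut behind it. Leave the blue stage micrometer case where it lies.

Things in the scene. Friction and masses are not known exactly. Their poses are not given: they have to be found in the camera images.
- slide_mailer: Loose flat white plastic slide mailer (the only one), 32 wide (its x) x 84 long (its y) x 12 mm thick (z), 15 to 30 g, lying flat on the worktop. Origin at the centre of its underside. It slides in easily end-on (long axis along the box's x).
- return_box: Fixed grey box. Origin on worktop under the slot, in the box's front face; x into the box, y left, z up. Mm: level sill x -110 to 0 before the face, 166 wide, top z 100, side lips 3 high, front end open. Slot y -52 to 52, z 100 to 130; plate 5 thick, sill ends at x 5; box top z 147. Chamber to x 108, floor z 6. An item tips in once its tail is pushed within 10 of the face.
- return_flap (a joint): Aluminium flap, 114 x 32 mm, closing the box's slot from inside, 28 mm behind the front face, hinged along its upper edge (z 133 mm in the box). Rad: 0 shut, grows to 1.45 as its lower edge swings into the box; never opens outward. A light spring shuts it; about 0.5 N at the lower edge opens it.
- stage_case: Loose dark blue hinged case, 42 wide (x) x 90 long (y) x 16 mm high, about 60 g, lying flat near the mailer: a bystander that stays. Origin at its underside, 2 mm off its middle.
Things that resemble listed ones, but are neither listed nor needed, are in the scene too. Several things have the shape of the slide_mailer; the one meant has the colours described above.

How it is judged:
On the way:
1. the mailer is in the slot with the flap pushed open (value of joint return_flap above 0.3 rad and x of slide_mailer in the frame of return_box above -0.05 m and z of slide_mailer in the frame of return_box above 0.06 m), for 0.05 s.
At the end, for the whole second after the job is handed in: The mailer is inside the chamber of the returns box, its origin below z = 80 mm in the box (it has dropped off the sill), the flap is shut (within 0.08 rad) and the blue case is within 30 mm of where it lay (x of slide_mailer in the frame of return_box between 0 and 0.115 m and y of slide_mailer in the frame of return_box between -0.083 and 0.083 m and z of slide_mailer in the frame of return_box below 0.08 m and value of joint return_flap below 0.08 rad and distance of stage_case from where it was at the start of the episode below 0.03 m); the robot touches nothing.
It fails at once if the blue case is moved by more than 30 mm (distance of stage_case from where it was at the start of the episode above 0.03 m).
It also fails if it takes over 45 s, if anything falls off the work surface, if the arm or the gripper's body presses on something with over 40 N, if the wrist force passes 120 N, or if a joint passes its speed limit or range.

## Robot

A 7-joint arm with a two-finger parallel gripper is mounted at the origin on a cart in front of the work surface, level with it; the furniture and walls round the work are solid. World frame = base frame: x ahead of the robot, y to its left, z up, the work surface at z = 0. Lengths are in m, angles in rad, forces in N, time in s.
With the tool pointing down it reaches from about 0.35 to 0.9 m from the base axis. Payload 19.9 kg.
Tool frame: the origin (TCP) lies between the finger pads; the fingertips stand 19 mm ahead of it and the grasp point (between the pads) is the TCP; z points along the fingers, y is the line along which they close (so a half turn about z gives the same grasp; the last joint's range is limited). The gripper opens to 94 mm and grips with 3 to 60 N. Pads are 16 mm wide; open, the fingers measure 119 mm over their backs; the gripper's body (75 mm by 177 mm) begins 78 mm behind the grasp point.
Start: joints at [1.135, 0.417, -0.01, 1.614, 0.005, 1.111, -0.053], TCP at [0.24, -0.577, 0.224] pointing down, gripper open.
Joint ranges: [-2.81, 2.81], [-0.39, 2.02], [-1.27, 1.25], [0.06, 2.57], [-1.19, 4.33], [0.19, 2], [-2.82, 2.82]. Speed limits (rad/s): [1.89, 1.89, 2.39, 2.39, 3.01, 3.01, 3.01].

## Interface

Orientations are given as a 3x3 rotation matrix whose columns are the frame's x, y, z axes.
In Python, from rig import robot gives the robot as it stands. Calls block until the motion is done:
- robot.move_ptp(position, orientation): joint-space move of the TCP to a pose.
- robot.move_linear(position, velocity=0.15, frame=None, threshold=None): straight line of the TCP; frame=None keeps the orientation; velocity is the mean speed in m/s. With threshold (N) it stops when the force on the tool has changed by that much, and returns True; else False.
- robot.goto_joints(angles): joint-space move.
- robot.gripper_to(opening): finger opening in m; the grip force is fixed at half the most; returns when the fingers have stopped.
- robot.pause(seconds).
- robot.ik(position, orientation): joint angles nearest the present ones, or None.
- robot.get_state(): the state.
- robot.grab_frame(name): name is "scene" or "top" or "wrist"; returns the picture (400x640x3 uint8, red, green, blue); there is no depth.
- robot.camera_info(name): a dict with "fx", "fy", "cx", "cy" (pixels), "rvec" (rotation vector, rad) and "tvec" (3), from world to camera coordinates, as OpenCV has them. Camera axes: x right, y down, z forward; pixel columns grow to the right and rows downward; lengths in m; the calibration is good to about 2 mm. A picture is of the moment at which its call begins: read the wrist's pose just before it. camera_info takes no time and is no camera call; for the wrist camera it gives the pose at the moment of the call.
A pose or a line that the arm cannot do raises robot.PlanningError and nothing moves.
- robot.sign_off(): hands the job in, once; it reports no verdict.
The state is a dict: "time": time; "qpos": joint angles; "joint_vel": joint speeds; "effort": joint torques, N m; "ee_pos": TCP position; "tool_rot": TCP orientation; "force": force on the tool from outside, world axes, zero at the start; "moment": the same for the moment, N m; "opening": finger opening in m.
Only numpy, scipy, OpenCV 4.12 (cv2) and the standard library are available. Lean on these libraries where they do the work, as an engineer would, in place of code of your own. Each camera call takes 0.05 s, during which the arm holds its last target. There are 200 camera calls.

## Working session

There is one attempt and no reset: what is moved stays moved. The work goes in short steps, each a Python script; the robot and the scene stay as the last script left them, time stands still between calls to the robot, and variables do not carry over. Pictures are saved under pics/ and viewed, on a budget of 10 in all, crops included, one or two more only if the job needs it, and the job is handed in when it is done.

```bash
mkdir -p pics; ls; python3 - <<'E'
from rig import robot
import cv2
for n in ("top","scene"):
    f=robot.grab_frame(n); cv2.imwrite(f"pics/{n}0.png",f[:,:,::-1]); print(n,robot.camera_info(n))
print(robot.get_state())
E
```

```text
pics
top {'fx': 422.6378300223955, 'fy': 422.6378300223955, 'cx': 313.00068790221195, 'cy': 200.93105407014434, 'rvec': array([ 2.1481584 , -2.10579603,  0.18395729]), 'tvec': array([0.00485946, 0.53560859, 0.89200193])}
scene {'fx': 399.89013548055084, 'fy': 399.89013548055084, 'cx': 322.307781491117, 'cy': 197.28255389692075, 'rvec': array([ 0.90328307, -2.34937112,  1.26605466]), 'tvec': array([0.41831982, 0.29536799, 0.63146902])}
{'time': 0.1, 'qpos': array([ 1.13449031,  0.41789622, -0.01025939,  1.61409388,  0.00468927,
        1.11065767, -0.05300995]), 'joint_vel': array([ 9.53157949e-04, -1.51832854e-03, -6.98626470e-04, -2.89907756e-03,
       -1.73994573e-05,  1.03526173e-03,  1.50976439e-04]), 'effort': array([ 3.21312116e-03, -8.52584481e+01,  6.40983526e-01, -4.26695359e+01,
       -4.87351581e-02,  1.63234718e-02,  1.20059972e-04]), 'ee_pos': array([ 0.24025021, -0.57665814,  0.22390774]), 'tool_rot': array([[ 9.23089129e-01,  3.84585792e-01, -4.78771455e-04],
       [ 3.84586079e-01, -9.23088680e-01,  9.14122773e-04],
       [-9.03898796e-05, -1.02794563e-03, -9.99999468e-01]]), 'force': array([-0.01591825, -0.15592747,  1.0364023 ]), 'moment': array([-0.02125686, -0.02994852, -0.0077463 ]), 'opening': 0.09434259712995247}
```

View pics/top0.png

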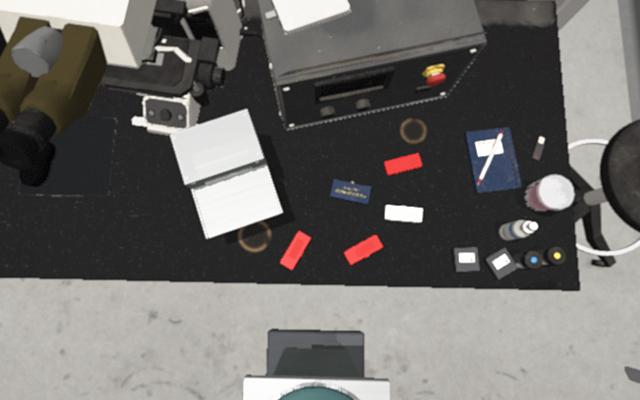

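View pics/scene0.png

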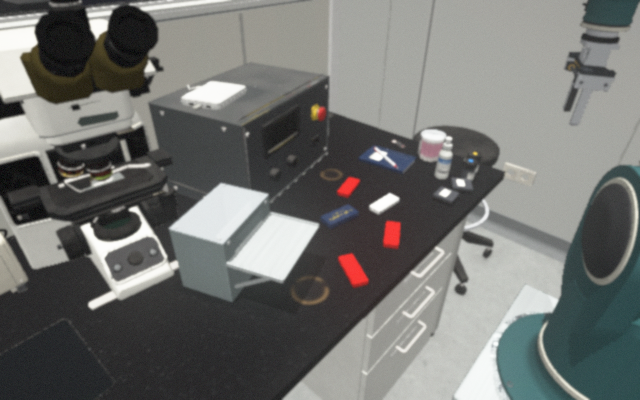

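The top view shows the white mailer at about (404,214), the blue case at (351,191), and the grey box with its top at about (218,150) and its sill at about (238,200). Next I'll enlarge that region to read the corners.

```bash
cat > h.py <<'E'
from rig import robot
import numpy as np, cv2
def ray(name,uv,z,ci=None):
    c=ci or robot.camera_info(name); R=cv2.Rodrigues(np.array(c["rvec"]))[0]; t=np.array(c["tvec"])
    d=R.T@np.array([(uv[0]-c["cx"])/c["fx"],(uv[1]-c["cy"])/c["fy"],1]); o=-R.T@t
    return o+d*(z-o[2])/d[2]
def proj(name,P,ci=None):
    c=ci or robot.camera_info(name); K=np.array([[c["fx"],0,c["cx"]],[0,c["fy"],c["cy"]],[0,0,1]])
    return cv2.projectPoints(np.float64(P).reshape(-1,1,3),c["rvec"],c["tvec"],K,None)[0].reshape(-1,2)
E
python3 - <<'E'
import cv2
f=cv2.imread("pics/top0.png")[100:245,165:430]
cv2.imwrite("pics/crop.png",cv2.resize(f,None,fx=3,fy=3,interpolation=cv2.INTER_CUBIC))
E
```

```text
(no output)
```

View pics/crop.png

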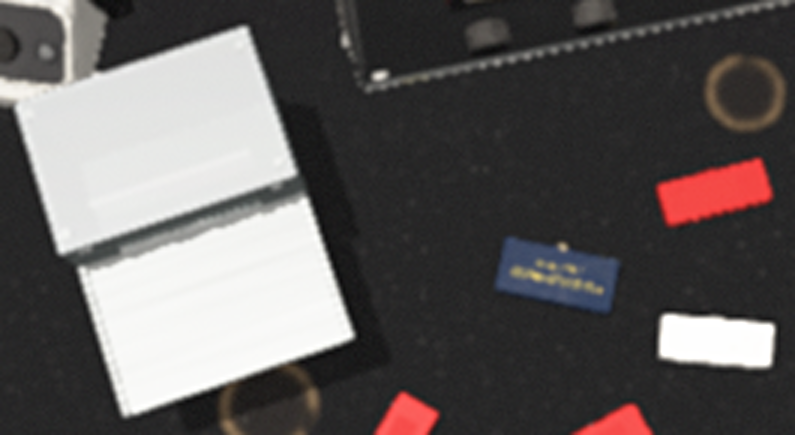

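The crop shows these corners:

| Thing | Corners in the crop (px) |
|---|---|
| Sill front | (124,417), (354,337) |
| Box top, front edge | (60,256), (300,180) |
| Box top, back edge | (15,105), (247,27) |
| Mailer | (660,315), (775,323), (773,368), (659,359) |
| Blue case | (505,237), (619,259), (609,311), (497,289) |

```bash
python3 - <<'E'
from h import *
np.set_printoptions(precision=4,suppress=True)
U=lambda p:(165+(p[0]+.5)/3-.5,100+(p[1]+.5)/3-.5)
G=lambda p,z:ray("top",U(p),z)[:2]
fl,fr=G((124,417),.103),G((354,337),.103)
tl,tr,bl,br=[G(p,.147) for p in((60,256),(300,180),(15,105),(247,27))]
print("sill",fl,fr,np.linalg.norm(fl-fr)); print("top",tl,tr,bl,br,np.linalg.norm(tl-tr),np.linalg.norm(tl-bl),np.linalg.norm(tr-br))
for a,b in((fl,fr),(tl,tr),(bl,br)): d=a-b; print("yaw of x",np.degrees(np.arctan2(-d[0],d[1])))
for a,b in((tl,bl),(tr,br)): d=b-a; print("yaw of x side",np.degrees(np.arctan2(d[1],d[0])))
m=[G(p,.012) for p in((660,315),(775,323),(773,368),(659,359))]
print("mailer",m,np.mean(m,0),np.linalg.norm(m[0]-m[1]),np.linalg.norm(m[1]-m[2])); d=m[0]+m[3]-m[1]-m[2]; print(np.degrees(np.arctan2(d[1],d[0])))
m=[G(p,.016) for p in((505,237),(619,259),(609,311),(497,289))]; print("case",np.mean(m,0))
mid=(fl+fr)/2; mt=(tl+tr)/2; print(mid,mt,np.linalg.norm(mid-mt))
E
```

```text
sill [0.4423 0.2337] [0.5009 0.0778] 0.16658508696097227
top [0.5449 0.272 ] [0.6003 0.1142] [0.6493 0.3104] [0.7084 0.1551] 0.1672434706801708 0.11124057810265882 0.11556619645937845
yaw of x 20.587402453881555
yaw of x 19.353313331527247
yaw of x 20.837747060515728
yaw of x side 20.18670392423529
yaw of x side 20.707694163655148
mailer [array([ 0.5362, -0.1495]), array([ 0.5318, -0.2376]), array([ 0.497 , -0.2351]), array([ 0.5022, -0.1484])] [ 0.5168 -0.1926] 0.08818219042243496 0.03487578744878082
86.83017505313943
case [ 0.5661 -0.0703]
[0.4716 0.1558] [0.5726 0.1931] 0.10773240070608857
```

The sizes match the given ones: box 166 × ~112, mailer 88 × 35, sill 108 deep. The box yaw is about 20.5° and its origin is about (0.5736, 0.1937). Now I'll grasp the mailer.

```bash
cat >> h.py <<'E'
np.set_printoptions(precision=4,suppress=True)
def down(deg):
    a=np.radians(deg); c,s=np.cos(a),np.sin(a); return np.array([[-s,c,0],[c,s,0],[0,0,-1.]])  # cols x,y,z
BY=20.5; BO=np.array([.5736,.1937])
def box(x,y,z):
    a=np.radians(BY); return np.r_[BO+[np.cos(a)*x-np.sin(a)*y,np.sin(a)*x+np.cos(a)*y],z]
def snap(n,f): cv2.imwrite(f"pics/{f}.png",robot.grab_frame(n)[:,:,::-1])
E
python3 - <<'E'
from h import *
assert abs(np.linalg.det(down(30))-1)<1e-9
for a in(-3.2,176.8): print(a,robot.ik([.5168,-.1926,.022],down(a)))
for a in(-69.5,110.5): print(a,robot.ik(box(-.055,0,.123),down(a)),robot.ik(box(-.13,0,.123),down(a)))
robot.move_ptp([.5168,-.1926,.2],down(-3.2))
robot.gripper_to(.07)
print(robot.get_state()["ee_pos"],robot.get_state()["time"],robot.camera_info("wrist"))
snap("wrist","w1")
print(proj("wrist",[[.5168,-.1926,.012]]))
E
```

```text
-3.2 [ 0.6319  0.604  -0.4181  1.9213  0.3698  0.6918 -0.0647]
176.8 [ 0.1486  0.574   0.1917  1.9383 -0.173   0.6449 -2.7486]
-69.5 [ 0.25    0.5342 -0.8059  1.87    0.4726  0.939  -1.9873] [ 0.3224  0.4033 -0.8336  2.0473  0.3953  0.8549 -1.9498]
110.5 [ 0.4554  0.6987 -1.1346  1.8645  0.7279  1.0681  0.9545] [ 0.5668  0.5758 -1.1863  2.0417  0.6567  0.9733  0.9649]
[ 0.5168 -0.1926  0.2   ] 2.4083 {'fx': 324.8287584399756, 'fy': 324.8287584399756, 'cx': 319.3081508086247, 'cy': 204.03300085575387, 'rvec': array([-2.8515,  0.0793,  0.0104]), 'tvec': array([-0.5262, -0.1785,  0.3225])}
[[319.7322 187.4028]]
```

View pics/w1.png

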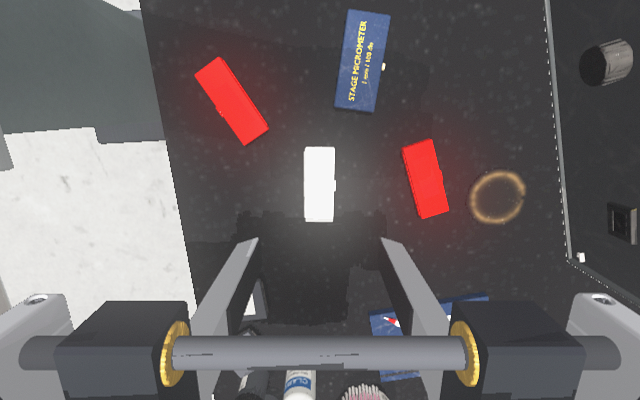

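The wrist view puts the mailer at (319,184), aligned with the tool and matching the predicted (320,187). The case is clear at (362,62). I'll grasp, lift and set it on the sill.

```bash
python3 - <<'E'
from h import *
S=lambda t:print(t,*[robot.get_state()[k] for k in("time","ee_pos","force","opening")])
robot.move_linear([.5168,-.192,.022],.12,threshold=8); S("down")
robot.gripper_to(.02); S("grip")
robot.move_linear([.5168,-.192,.22],.15); S("up")
robot.move_ptp(box(-.06,0,.22),down(-69.5)); S("over")
snap("wrist","w2"); ci=robot.camera_info("wrist")
for P in((0,.052,.13),(0,-.052,.13),(-.11,.083,.103),(-.11,-.083,.103),(0,.083,.147),(0,-.083,.147)): print(P,proj("wrist",[box(*P)],ci))
E
```

```text
down 4.0917 [ 0.5171 -0.1921  0.0226] [ 0.5879 -0.1573 -0.2205] 0.07020969669368304
grip 4.7667 [ 0.5168 -0.192   0.022 ] [-0.3263  0.8145  1.075 ] 0.03137761389201841
up 6.2333 [ 0.5165 -0.1919  0.2192] [-0.0877 -0.5758  0.3357] 0.03161574017810941
over 7.9167 [0.5176 0.172  0.2198] [ 0.1986 -1.2383 -0.1817] 0.031773457996956196
(0, 0.052, 0.13) [[251.2201 139.4253]]
(0, -0.052, 0.13) [[388.2835 139.4047]]
(-0.11, 0.083, 0.103) [[230.9089 256.1587]]
(-0.11, -0.083, 0.103) [[408.4665 256.1364]]
(0, 0.083, 0.147) [[202.6529 141.6913]]
(0, -0.083, 0.147) [[436.9158 141.6561]]
```

View pics/w2.png

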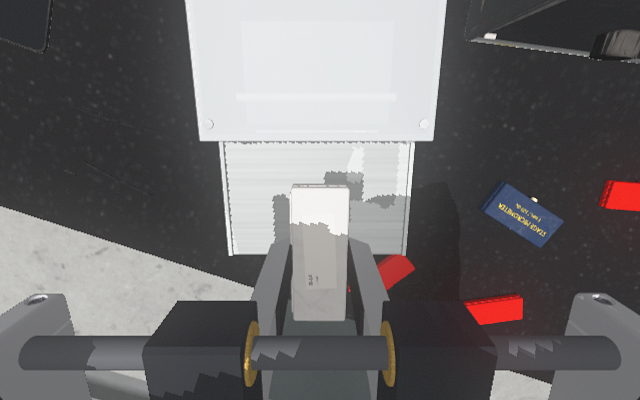

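The box matches my model to 3 px (top front corners at (200,141) and (434,141)), and the mailer is held straight along the box x axis. Next: place it on the sill, release, and push from behind.

```bash
python3 - <<'E'
from h import *
S=lambda t:print(t,*[robot.get_state()[k] for k in("time","ee_pos","force","opening")])
robot.move_linear(box(-.05,0,.22),.15)
robot.move_linear(box(-.05,0,.135),.12)
print(robot.move_linear(box(-.05,0,.1225),.03,threshold=4)); S("placed")
robot.gripper_to(.055); S("open")
robot.move_linear(box(-.05,0,.17),.12)
robot.move_linear(box(-.125,0,.17),.15)
robot.gripper_to(0.0)
snap("wrist","w3"); S("view")
print(proj("wrist",[box(-.092,.016,.112),box(-.092,-.016,.112),box(-.008,.016,.112),box(-.008,-.016,.112)]))
E
```

```text
True
placed 9.5417 [0.5266 0.176  0.122 ] [-1.332   0.2021  7.8879] 0.031539711926894885
open 10.1083 [0.5263 0.1759 0.1217] [ 0.6327 -0.4187  1.0151] 0.05512183123992251
view 12.2917 [0.4565 0.1499 0.17  ] [ 1.1886 -0.6086 -0.35  ] 0.00027198088951953486
[[297.7385 183.5788]
 [344.2297 183.5935]
 [295.1838  50.1051]
 [347.2648  50.1197]]
```

View pics/w3.png

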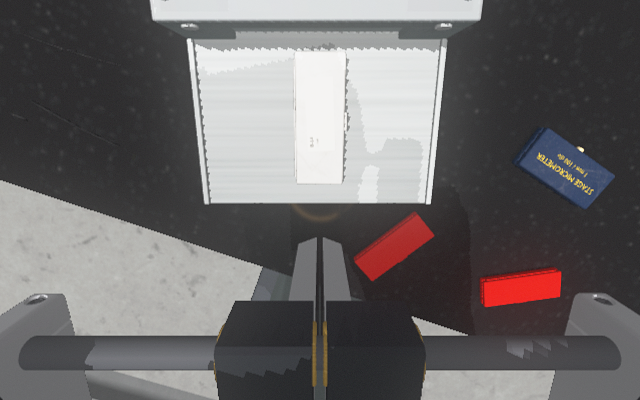

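The mailer lies straight on the sill, spanning (295–346, 52–184), as predicted. The closed fingers are behind it, so I'll push.

```bash
python3 - <<'E'
from h import *
S=lambda t:print(t,*[robot.get_state()[k] for k in("time","ee_pos","force")])
robot.move_linear(box(-.125,0,.1225),.1)
print(robot.move_linear(box(-.035,0,.1225),.08,threshold=10)); S("p1")
print(robot.move_linear(box(-.012,0,.1225),.05,threshold=12)); S("p2")
robot.pause(.4)
robot.move_linear(box(-.06,0,.1225),.12)
robot.move_linear(box(-.13,0,.17),.15)
robot.pause(.3); snap("wrist","w4"); snap("scene","s4"); S("end")
a=cv2.imread("pics/w4.png"); b=cv2.imread("pics/s4.png")[150:350,130:450]
cv2.imwrite("pics/c4.png",np.vstack([cv2.resize(a[:200],(640,200)),cv2.resize(b,(640,400))]))
E
```

```text
False
p1 14.1917 [0.5407 0.1813 0.1225] [ 0.6814 -0.1591  0.5001]
False
p2 14.8 [0.5622 0.1896 0.1223] [ 0.2922 -0.199  -0.2494]
end 16.8667 [0.4519 0.1483 0.1697] [-0.277   0.3908  0.0663]
```

View pics/c4.png

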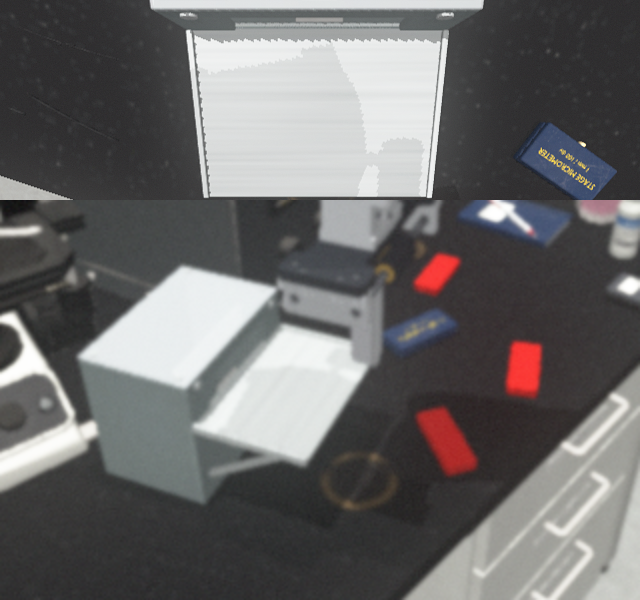

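The sill is clear and the case hasn't moved, but there is a faint strip at (318,19) in the slot. I'll look into the slot from lower down.

```bash
python3 - <<'E'
from h import *
from scipy.spatial.transform import Rotation as Ro
ax=box(0,1,0)-box(0,0,0)
c=robot.camera_info("wrist"); R=cv2.Rodrigues(c["rvec"])[0]; o=-R.T@c["tvec"]; print("cam",o, R[2])
for t in(40,30,20):
    done=False
    for x,z in((-.2,.15),(-.2,.2),(-.17,.2)):
        M=Ro.from_rotvec(-np.radians(t)*ax).as_matrix()@down(-69.5)
        try: robot.move_ptp(box(x,0,z),M)
        except robot.PlanningError: continue
        print(t,x,z,M[:,2]); done=True; break
    if done: break
snap("wrist","w5"); print(robot.get_state()["time"])
P=[(0,.052,.1),(0,.052,.13),(0,-.052,.1),(0,-.052,.13),(.028,0,.1)]
uv=proj("wrist",[box(*p) for p in P]); print(uv)
a=cv2.imread("pics/w5.png"); u0,v0=np.maximum(uv.min(0).astype(int)-20,0); u1,v1=uv.max(0).astype(int)+20
a=a[v0:v1,u0:u1]; k=780/a.shape[1]; cv2.imwrite("pics/c5.png",cv2.resize(a,None,fx=k,fy=k,interpolation=cv2.INTER_CUBIC))
E
```

```text
cam [0.5296 0.1785 0.33  ] [-0.2681 -0.0999 -0.9582]
30 -0.2 0.15 [ 0.4683  0.1751 -0.866 ]
18.1667
[[259.8362  28.3438]
 [252.6786  -1.9719]
 [383.4929  28.3617]
 [391.1174  -1.9718]
 [321.6343   0.8432]]
```

View pics/c5.png

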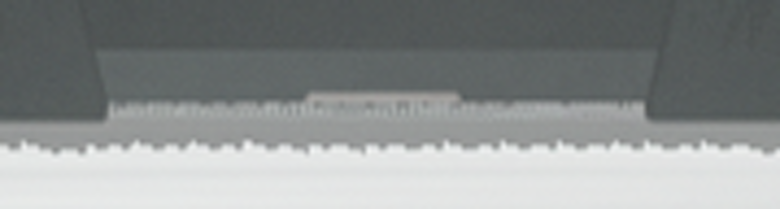

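The slot shows an object edge as wide as the mailer, at crop (305–460, 92–103), just beyond the sill end. The flap itself is out of frame. I'll check what position that edge fits, and look for a pose that sees the flap.

```bash
python3 - <<'E'
from h import *
from scipy.spatial.transform import Rotation as Ro
c=robot.camera_info("wrist")
for p in((.005,0,.1),(.108,0,.006),(.108,.05,.05),(.015,0,.09),(.06,0,.018)): print(p,proj("wrist",[box(*p)],c))
for p in((.006,.1),(.015,.09),(.028,.08),(.06,.045),(.09,.018)):
    a=proj("wrist",[box(p[0],.016,p[1]),box(p[0],-.016,p[1])],c); print("w at",p,a[1,0]-a[0,0],a[0,1])
ax=box(0,1,0)-box(0,0,0); best=[]
Rc=cv2.Rodrigues(c["rvec"])[0]; T=robot.get_state(); Rt=T["tool_rot"]; 
oc=Rt.T@(-Rc.T@c["tvec"]-T["ee_pos"]); Rct=Rc@Rt   # camera in tool frame
for yaw in(-69.5,):
 for t in range(25,66,5):
  M=Ro.from_rotvec(-np.radians(t)*ax).as_matrix()@down(yaw)
  for x in np.arange(-.4,-.1,.03):
   for z in np.arange(.06,.4,.04):
    p=box(x,0,z); o=p+M@oc; r=Rct@M.T
    q=r@(box(.028,0,.115)-o); v=c["fy"]*q[1]/q[2]+c["cy"]
    el=np.degrees(np.arctan2(o[2]-.115,np.linalg.norm(o[:2]-box(.028,0,0)[:2])))
    if 15<v<300 and (M[:,2]*.02+p)[2]>.03 and robot.ik(p,M) is not None: best.append((round(el,1),t,round(x,2),round(z,2),int(v),round(q[2],2)))
best.sort(); print(len(best)); print(*best[:8],sep="\n")
E
```

```text
(0.005, 0, 0.1) [[321.6442  23.3442]]
(0.108, 0, 0.006) [[321.164   11.6896]]
(0.108, 0.05, 0.05) [[274.5493 -21.6352]]
(0.015, 0, 0.09) [[321.5751  22.5716]]
(0.06, 0, 0.018) [[321.2106  38.5357]]
w at (0.006, 0.1) 37.854093256496355 22.34534655727427
w at (0.015, 0.09) 36.29127798805581 22.56942521390087
w at (0.028, 0.08) 34.74359502569558 19.11896244366318
w at (0.06, 0.045) 30.51092880726526 19.770089296191543
w at (0.09, 0.018) 27.797303807094465 16.29490443235281
122
(np.float64(32.7), 45, np.float64(-0.1), np.float64(0.06), 25, np.float64(0.19))
(np.float64(39.3), 40, np.float64(-0.13), np.float64(0.1), 36, np.float64(0.23))
(np.float64(40.8), 45, np.float64(-0.1), np.float64(0.1), 80, np.float64(0.23))
(np.float64(42.1), 35, np.float64(-0.13), np.float64(0.1), 20, np.float64(0.21))
(np.float64(44.0), 40, np.float64(-0.1), np.float64(0.1), 69, np.float64(0.21))
(np.float64(45.3), 35, np.float64(-0.19), np.float64(0.18), 43, np.float64(0.31))
(np.float64(45.6), 40, np.float64(-0.13), np.float64(0.14), 79, np.float64(0.26))
(np.float64(46.3), 35, np.float64(-0.22), np.float64(0.22), 50, np.float64(0.36))
```

The floor/back-wall edge projects right at row 11.7. The strip's width (35.5 px) puts the mailer's upper end at x of about 15–28 mm and z of about 80–90 mm, below the sill. So it's standing on end inside. I'll take one view of the flap to confirm it is shut.

```bash
python3 - <<'E'
from h import *
from scipy.spatial.transform import Rotation as Ro
ax=box(0,1,0)-box(0,0,0)
M=Ro.from_rotvec(-np.radians(40)*ax).as_matrix()@down(-69.5)
robot.move_ptp(box(-.13,0,.14),M); robot.pause(.2)
snap("wrist","w6"); print(robot.get_state()["time"])
for p in((0,.052,.1),(0,-.052,.13),(.005,0,.1),(.028,0,.101),(.038,0,.1026),(.108,0,.006)): print(p,proj("wrist",[box(*p)]))
a=cv2.imread("pics/w6.png")[0:180,200:440]; cv2.imwrite("pics/c6.png",cv2.resize(a,None,fx=3.3,fy=3.3,interpolation=cv2.INTER_CUBIC))
E
```

```text
21.2667
(0, 0.052, 0.1) [[257.2597 119.7003]]
(0, -0.052, 0.13) [[391.683   93.6975]]
(0.005, 0, 0.1) [[320.7203 114.7643]]
(0.028, 0, 0.101) [[320.6806  92.1583]]
(0.038, 0, 0.1026) [[320.6689  81.7394]]
(0.108, 0, 0.006) [[320.2944  96.6162]]
```

View pics/c6.png

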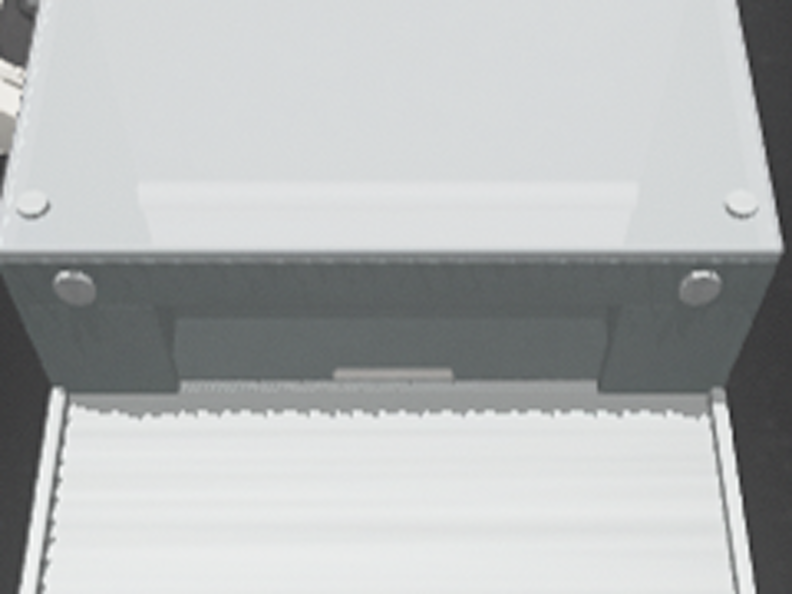

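The sill and slot are clear, and the mailer's end shows at crop (333–452, 368–382). A shut flap would be hidden behind the slot's top edge from here. I'll retreat the arm and use the lower scene camera.

```bash
python3 - <<'E'
from h import *
c=robot.camera_info("wrist")
for x in(.01,.015,.02,.025,.03):
  for z in(.075,.08,.085,.09,.095):
    a=proj("wrist",[box(x,.016,z),box(x,-.016,z)],c); v,w=a[0,1],a[1,0]-a[0,0]
    if abs(v-111.5)<2.5: print("cand",x,z,v,w)
robot.move_linear(box(-.16,0,.22),.15)
robot.move_ptp([.40,-.25,.35],down(-45)); robot.pause(.2)
snap("scene","s7"); s=robot.get_state(); print(s["time"],s["ee_pos"],s["force"])
R=cv2.Rodrigues(robot.camera_info("scene")["rvec"])[0]; print("look",R[2])
P=[(0,.052,.1),(0,-.052,.1),(0,.052,.13),(0,-.052,.13),(.028,.05,.101),(.028,-.05,.101)]
uv=proj("scene",[box(*p) for p in P]); u0,v0=(uv.min(0)-18).astype(int);u1,v1=(uv.max(0)+18).astype(int)
a=cv2.imread("pics/s7.png")[v0:v1,u0:u1]; k=8
a=cv2.resize(a,None,fx=k,fy=k,interpolation=cv2.INTER_CUBIC); print(a.shape,(uv-[u0,v0])*k)
a=cv2.convertScaleAbs(a,alpha=1.5); cv2.imwrite("pics/c7.png",a[:600,:800])
E
```

```text
cand 0.01 0.095 113.83396921750733 37.8424368477381
cand 0.015 0.09 112.9455251148699 36.957460756143234
cand 0.015 0.095 109.09817681844594 37.57013166724698
cand 0.02 0.085 112.0976847467498 36.11293057215943
cand 0.025 0.08 111.28772678621176 35.306135502865914
cand 0.03 0.075 110.51316777574326 34.53460170773781Traceback (most recent call last):
  File "<stdin>", line 7, in <module>
rig.PlanningError: the arm cannot follow that straight line within its joint ranges
```

```bash
python3 - <<'E'
from h import *
robot.move_ptp(box(-.13,0,.22),down(-69.5))
robot.move_ptp([.40,-.25,.35],down(-45)); robot.pause(.2)
snap("scene","s7"); s=robot.get_state(); print(s["time"],s["ee_pos"],s["force"])
P=[(0,.052,.1),(0,-.052,.1),(0,.052,.13),(0,-.052,.13),(.028,.05,.101),(.028,-.05,.101)]
uv=proj("scene",[box(*p) for p in P]); u0,v0=(uv.min(0)-18).astype(int);u1,v1=(uv.max(0)+18).astype(int)
a=cv2.imread("pics/s7.png")[v0:v1,u0:u1]; k=7
a=cv2.resize(a,None,fx=k,fy=k,interpolation=cv2.INTER_CUBIC); print(a.shape,(uv-[u0,v0])*k)
a=cv2.convertScaleAbs(a,alpha=1.5); cv2.imwrite("pics/c7.png",a[:600,:800])
E
```

```text
26.2583 [ 0.4003 -0.2494  0.3498] [ 0.2032 -0.3208  0.1566]
(560, 532, 3) [[219.1997 439.6257]
 [409.2143 215.8736]
 [206.8871 350.3954]
 [402.1565 131.0762]
 [130.1937 405.2204]
 [320.0599 194.9668]]
```

View pics/c7.png

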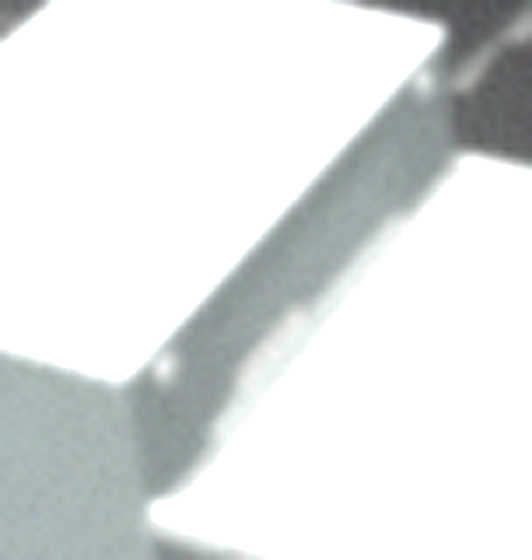

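```bash
python3 - <<'E'
from h import *
a,b=cv2.imread("pics/s0.png") if 0 else cv2.imread("pics/scene0.png"),cv2.imread("pics/s7.png")
cs=[]
for f in(a,b):
    h=cv2.inRange(cv2.cvtColor(f[195:235,310:370],cv2.COLOR_BGR2HSV),(105,80,20),(130,255,255)); m=cv2.moments(h,True); cs.append((310+m["m10"]/m["m00"],195+m["m01"]/m["m00"]))
print("case px before/after",cs)
robot.sign_off()
E
```

```text
case px before/after [(338.5882352941176, 215.375), (339.314606741573, 215.06179775280899)]
the job is handed in; nothing more can be done
```

I pushed the white mailer through the flap into the returns box and handed the job in, with the robot clock at about 26 s. I never saw the flap shut directly, and no verdict was reported.

- **What I did:** I gripped the mailer across its width, set it end-on on the sill, and pushed it with closed fingers until its tail was within 10 mm of the face. Then I moved the arm clear.
- **Mailer:** The sill is empty. Two wrist views and the scene view agree that the mailer is standing on end just behind the front plate. Its upper end is at x of about 15–25 mm and z of about 80–90 mm, so its origin should be near z 45 mm, below the 80 mm limit.
- **Blue case:** It did not move; its position in the scene picture shifted by less than 1 pixel.
- **Forces:** The readings stayed below 8 N where I checked, with nothing felt during the push.
- **Flap:** The slot's upper plate hides a shut flap from every view I took. I infer it is shut because the mailer sits below its lower edge (about z 101 mm), so nothing holds it open.
- **Failed move:** One straight-line retreat was refused by the planner. Nothing moved, and a joint-space move did the job instead.

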